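# Finish packing the lunch box: divider, then snack tub

### The arm

A 6-joint arm with a two-finger parallel gripper is mounted at the origin on the work surface. World frame = base frame: x ahead of the robot, y to its left, z up, the work surface at z = 0. Lengths are in m, angles in rad, forces in N, time in s.
With the tool pointing down it reaches from about 0.35 to 0.925 m from the base axis. Payload 6.4 kg.
Tool frame: the origin (TCP) lies at the very end of the fingers, on their centre line; the grasp point (between the pads) lies 19 mm behind it; y points along the fingers, z is the direction in which the jaws open and shut, and the axes are right-handed (so a half turn about y gives the same grasp; the last joint's range is limited). The gripper opens to 94 mm and grips with 3 to 60 N. Pads are 16 mm wide; open, the fingers measure 119 mm over their backs; the gripper's body (75 mm by 177 mm) begins 78 mm behind the grasp point.
Start: joints at [1.067, 0.245, 1.558, -0, 1.339, -0.174], TCP at [0.211, 0.615, 0.205] pointing down, gripper open.
Joint ranges: [-3.13, 3.13], [-1.02, 2.26], [0.13, 2.54], [-0.95, 4.09], [0.21, 2.88], [-2.74, 2.74]. Speed limits (rad/s): [2.57, 2.57, 3.14, 3.14, 3.14, 3.14].

### API

Orientations are given as a 3x3 rotation matrix whose columns are the frame's x, y, z axes.
In Python, from bench import manip, optics, spotter gives the robot as it stands. The module is installed in compiled form; this text tells all that it offers.
- The arm moves only by the shell command python3 -m crank 'ROWS' [FORCE]. ROWS is a JSON object of lists of equal length, an entry for each row: "turn": the turn, a rotation vector about the tool's x, y, z in rad, a list of three; "linear": the shift along the tool's x, y, z in mm, a list of three; "jaw": the closure, from 0 (fully open) to 1 (shut). In form: {"turn": [[wx, wy, wz], ...], "linear": [[tx, ty, tz], ...], "jaw": [jaw, ...]}. A call has 1 to 8 rows; each row shifts and turns the commanded pose from where the row before left it, along the tool's axes as they then stand; what a row does not reach is not made up. A row lasts 1/12 s, in which the tool goes at most 41.7 mm and 7.16 degrees, less where a joint would pass 70% of its speed; a pose out of reach is approached as far as the arm can. A call is refused whole if a number of a shift passes 41.7 or a number of a turn 0.125, either way. A call with a gripper value outside its range is refused whole. The fingers move at their own pace and stop on an object; FORCE is the grip in N (left out, the last holds). Time passes only in rows, so rows that do not move let the fingers close. It gives the time, the measured TCP pose, the force and the opening at its end, in the units of the state.
- manip.get_state(): the state, without advancing time (a new reading comes with each control period).
- optics.grab_frame(name): name is "scene" or "top" or "wrist"; returns a dict with "pixels" (480x640x3 uint8, red, green, blue), "depth" (480x640 float32, m along the optical axis (not along the pixel's ray), 0 where there is no reading), "intrinsics" (3x3 intrinsics, pixels), "dist" ([k1, k2, p1, p2, k3] as OpenCV has them; the pictures are not rectified), "rvec" (rotation vector, rad) and "tvec" (3), from world to camera coordinates, as OpenCV has them. Camera axes: x right, y down, z forward; pixel columns grow to the right and rows downward; lengths in m; the calibration is good to about 2 mm. A picture is of the moment at which its call begins.
- manip.job_done(): hands the job in, once; it reports no verdict.
Trained networks look in a picture, given as the dict that the camera call returned (one of the last four; its "shot" number tells which), for a name from the list of things; names that differ only in an ending like _2 or _b are one class to them, and where a whole thing is asked for, a point or a joint stands for the part that bears it (a point fixed in the world has none). Each returns a list of dicts, best first, with "confidence" (0 to 1); they miss things now and then, are a little off and sometimes report something else, mostly with a low value. They report only what shows in the picture. A call takes as long as a camera call.
- spotter.spot_in(picture, thing): "at" ([x, y, z] in m, in world coordinates, good to about 4 mm: the middle of the surface that is visible of it).
The state is a dict: "time_s": time; "q": joint angles; "dq": joint speeds; "joint_efforts": joint torques, N m; "ee_pos": TCP position; "tcp_rot": TCP orientation; "force": force on the tool from outside, world axes, zero at the start; "moment": the same for the moment, N m; "opening": opening from 0.0 (shut) to 1.0 (fully open).
Only numpy, scipy, OpenCV 4.12 (cv2) and the standard library are available. Lean on these libraries where they do the work, as an engineer would, in place of code of your own. Each camera call takes 0.05 s, during which the arm holds its last target. There are 200 camera calls.

### The job

The bottom layer of the metal lunch box is already packed. Lay the rectangular wooden divider board flat in the box on top of it, handle up, then set the small snack tub upright on the board, on either side of the handle. Lower each thing into place rather than dropping it, and do not shove or tip the lunch box.

Things in the scene. Friction and masses are not known exactly. Their poses are not given: they have to be found in the camera images.
- lunch_box: Open metal lunch box, 230 (x) x 160 (y) x 100 mm high plus a 3 mm rim bead; walls and floor 4 mm, inside 222 x 152 mm. Loose on the cart, about 1.3 kg with contents. Origin: centre of its underside; z up, x along the long side. Two flat lidded tubs (each 100 x 130 x 40 mm, side by side along x) already fill its bottom; their level tops are 44 mm above the origin.
- divider: Light wood board lying loose and flat: plate 190 (x) x 120 (y) x 6 mm; upright bar handle across the middle of its top, 12 mm thick (x), 90 long (y), 34 high. About 140 g. Origin: centre of the plate's underside; z up. Fits the box with long side along long side, either way round, 16 mm spare all round. Free area beside the handle: 89 x 120 mm each side, centred 50 mm from the origin along x.
- snack_tub: Small closed snack tub, white plastic with a flat lid that does not come off (small thin pull tab at +x), a rounded block 60 (x) x 50 (y) x 45 mm high, about 110 g, loose and upright on the cart. Origin: centre of its underside; z up.

How it is judged:
On the way, in this order (a step that is already met when the one before it is completed fails the run):
1. the divider board lies flat in the box on the packed tubs, the snack tub not yet on it (z of divider in the frame of lunch_box between 0.039 and 0.05 m and angle between divider's own z axis and vertical below 0.08 rad and x of divider in the frame of lunch_box between -0.035 and 0.035 m and y of divider in the frame of lunch_box between -0.035 and 0.035 m), for 0.2 s.
2. the snack tub stands upright on the divider board in the box (all of step 1 and z of snack_tub in the frame of divider between 0.002 and 0.011 m and angle between snack_tub's own z axis and vertical below 0.1 rad and x of snack_tub in the frame of lunch_box between -0.095 and 0.095 m and y of snack_tub in the frame of lunch_box between -0.06 and 0.06 m), for 0.2 s.
At the end, for the whole second after the job is handed in: Board level (4.5 deg) in the box on the packed tubs: underside 39-50 mm above the box's underside, centre within 35 mm of the box's centre along each side. Tub upright (5.7 deg) on its plate, 2-11 mm above the board's underside, within 95/60 mm of the box's centre (long/short side). All at rest (all of step 2 and linear speed of each of lunch_box, divider, snack_tub below 0.02 m/s and angular speed of each of lunch_box, divider, snack_tub below 0.2 rad/s); the robot touches nothing.
It fails at once if the lunch box is shoved more than 50 mm or tipped more than 17 degrees (distance of lunch_box from where it was at the start of the episode above 0.05 m or angle between lunch_box's own z axis and vertical above 0.3 rad).
It fails at once if the divider board or the snack tub is dropped (out of the fingers and falling or flying faster than 0.8 m/s, a fall of about 33 mm) ((contact force between divider and the fingers below 0.02 N and linear speed of divider above 0.8 m/s) or (contact force between snack_tub and the fingers below 0.02 N and linear speed of snack_tub above 0.8 m/s)).
It also fails if it takes over 61 s, if anything falls off the work surface, if the arm or the gripper's body presses on something with over 40 N, if the wrist force passes 120 N, or if a joint passes its speed limit or range.

## Working session

There is one attempt and no reset: what is moved stays moved. The work goes in short steps, Python scripts to look and compute and a shell command to move; the robot and the scene stay as the last step left them, time stands still between calls to the robot, and variables do not carry over. Pictures are saved under pics/ and viewed, about 8 in all and at most 12, crops included, and the job is handed in when it is done.

```bash
mkdir -p pics; ls; cat > h.py <<'E'
import numpy as np, cv2
from bench import manip, optics, spotter
def cloud(p):
    h,w=p["depth"].shape; u,v=np.meshgrid(np.arange(w),np.arange(h))
    pts=np.stack([u,v],-1).reshape(-1,1,2).astype(np.float64)
    n=cv2.undistortPoints(pts,np.array(p["intrinsics"],float),np.array(p["dist"],float)).reshape(h,w,2)
    d=p["depth"].astype(float)
    c=np.dstack([n*d[...,None],d]); R=cv2.Rodrigues(np.array(p["rvec"],float))[0]
    W=(c-np.array(p["tvec"],float).reshape(3))@R
    W[d<=0]=np.nan
    return W
def save(p,n,s=1): cv2.imwrite(f"pics/{n}.png",np.ascontiguousarray(p["pixels"][...,::-1]))
E
python3 - <<'E'
from h import *
p=optics.grab_frame("top"); save(p,"top0"); W=cloud(p); np.save("top0.npy",W)
for t in ["lunch_box","divider","snack_tub"]:
    print(t,[(np.round(d["at"],3),round(d["confidence"],2)) for d in spotter.spot_in(p,t)[:3]])
s=manip.get_state(); print(s["time_s"],s["ee_pos"],np.round(s["tcp_rot"],3),s["force"],s["opening"])
E
```

```text
pics
lunch_box [(array([ 0.563, -0.057,  0.063]), 0.56)]
divider []
snack_tub [(array([ 0.506, -0.346,  0.047]), 0.56)]
0.2 [0.21032854 0.61463743 0.20475799] [[ 0.946 -0.001  0.324]
 [-0.324 -0.001  0.946]
 [-0.    -1.    -0.001]] [-0.09912471  1.70770727  0.77847276] 1.0020569932052148
```

View pics/top0.png

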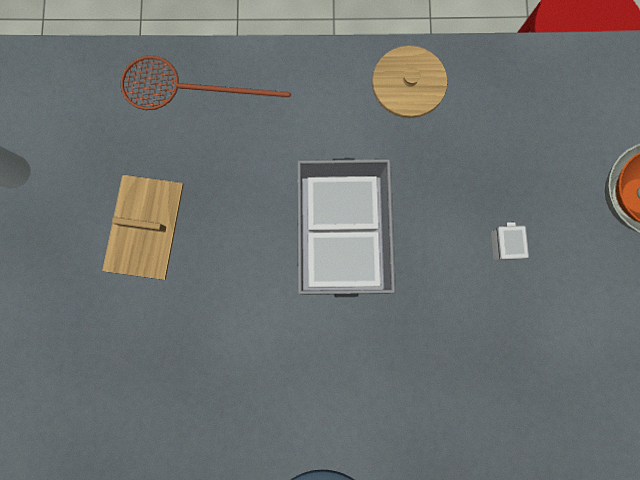

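The top view shows the divider at about (143,227), its handle running (113,220)–(165,228). The box is at (346,227) with its long side along image rows, and the tub is at (512,242) with its tab up. I'll measure each of them from depth.

```bash
python3 - <<'E'
from h import *
W=np.load("top0.npy")
def rect(reg,zlo,zhi,n):
    y0,y1,x0,x1=reg; P=W[y0:y1,x0:x1].reshape(-1,3); P=P[(P[:,2]>zlo)&(P[:,2]<zhi)]
    r=cv2.minAreaRect((P[:,:2]*1000).astype(np.float32)); print(n,len(P),"rect",np.round(r[0],1),np.round(r[1],1),round(r[2],1),"zmed",np.round(np.nanmedian(P[:,2]),4))
rect((160,295,90,200),.003,.012,"plate")
rect((160,295,90,200),.030,.05,"handle")
rect((140,310,280,410),.09,.115,"box rim")
rect((140,310,280,410),.035,.06,"packed")
rect((225,275,485,540),.035,.06,"tub top")
P=W[300:450,200:400,2]; print("table z",np.nanmedian(P))
E
```

```text
plate 5776 rect [548.  338.7] [271.5 203.5] 3.9 zmed 0.0058
handle 348 rect [549.1 338.4] [89.9 12.5] 81.8 zmed 0.0392
box rim 1766 rect [531.9 -42.8] [240.5 161.9] 0.5 zmed 0.1021
packed 8259 rect [530.6 -42.8] [227.  157.6] 0.4 zmed 0.044
tub top 938 rect [ 509.4 -352. ] [62.5 50.5] 0.6 zmed 0.0448
table z 5.067541077291114e-06
```

```bash
cat >> h.py <<'E'
def togo(x,y,z,yaw=None):
    s=manip.get_state(); R=np.array(s["tcp_rot"]); d=np.array([x,y,z])-s["ee_pos"]
    cy=np.degrees(np.arctan2(R[1,2],R[0,2]))
    print("t",round(s["time_s"],2),"pos",np.round(s["ee_pos"],4),"yaw",round(cy,2),"ydown",np.round(R[:,1],3),"open",round(s["opening"],3),"F",np.round(s["force"],1),"q6",np.round(s["q"][5],2))
    print("tool shift mm",np.round(R.T@d*1000,1))
    if yaw is not None:
        e=(yaw-cy+180)%360-180; print("turn about tool y",round(-np.radians(e),4))
        a=np.radians(yaw); T=np.column_stack([[np.sin(a),-np.cos(a),0],[0,0,-1],[np.cos(a),np.sin(a),0]])
        print("shift in target-yaw axes mm",np.round(T.T@d*1000,1),"full rotvec",np.round(cv2.Rodrigues(R.T@T)[0].ravel(),3))
E
python3 - <<'E'
from h import *
p=optics.grab_frame("scene"); save(p,"scene0")
W=np.load("top0.npy"); print("cyl",np.nanmedian(W[155:182,2:22].reshape(-1,3),0))
togo(.549,.338,.15,-8.2)
E
```

```text
cyl [0.65166062 0.56806883 0.04572815]
t 0.25 pos [0.2104 0.6147 0.2049] yaw 71.11 ydown [-0.    -0.001 -1.   ] open 0.999 F [ 0.7  0.3 -0.3] q6 -0.17
tool shift mm [ 410.    55.  -152.1]
turn about tool y 1.3842
shift in target-yaw axes mm [225.6  54.9 374.7] full rotvec [1.000e-03 1.384e+00 0.000e+00]
```

View pics/scene0.png

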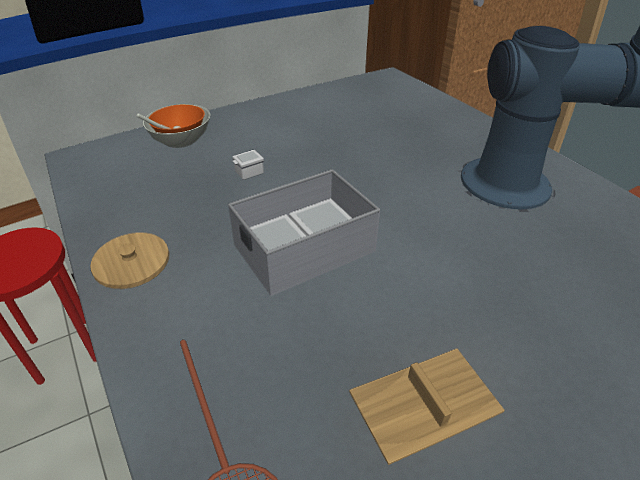

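```bash
python3 -m crank '{"turn":[[0,0.12,0],[0,0.12,0],[0,0.12,0],[0,0.12,0],[0,0.12,0],[0,0.12,0],[0,0.12,0],[0,0.12,0]],"linear":[[0,0,0],[0,0,0],[0,0,0],[0,0,0],[0,0,0],[0,0,0],[0,0,0],[0,0,0]],"jaw":[0,0,0,0,0,0,0,0]}' 30
python3 -c "
from h import *
togo(.549,.338,.15,-8.2)"
```

```text
time_s: 0.92
ee_pos: [0.2104, 0.6149, 0.2052]
tcp_rot: [[0.272, -0.0, 0.962], [-0.962, -0.0, 0.272], [0.0, -1.0, -0.0]]
force: [1.2, 0.2, -0.3]
opening: 0.999
t 0.92 pos [0.2104 0.6149 0.2052] yaw 15.76 ydown [-0. -0. -1.] open 0.999 F [ 1.2  0.2 -0.3] q6 0.79
tool shift mm [358.4  55.3 250.7]
turn about tool y 0.4182
shift in target-yaw axes mm [225.7  55.2 374.6] full rotvec [0.    0.418 0.   ]
```

The scene view shows the box open at about (305,230), the divider flat with its handle up at (430,400), and the path clear.

```bash
python3 -m crank '{"turn":[[0,0.1046,0],[0,0.1046,0],[0,0.1046,0],[0,0.1046,0],[0,0,0],[0,0,0],[0,0,0],[0,0,0]],"linear":[[0,0,0],[0,0,0],[0,0,0],[0,0,0],[18.8,4.6,31.2],[18.8,4.6,31.2],[18.8,4.6,31.2],[18.8,4.6,31.2]],"jaw":[0,0,0,0,0,0,0,0]}' >/dev/null
python3 -m crank '{"turn":[[0,0,0],[0,0,0],[0,0,0],[0,0,0],[0,0,0],[0,0,0],[0,0,0],[0,0,0]],"linear":[[18.8,4.6,31.2],[18.8,4.6,31.2],[18.8,4.6,31.2],[18.8,4.6,31.2],[18.8,4.6,31.2],[18.8,4.6,31.2],[18.8,4.6,31.2],[18.8,4.6,31.2]],"jaw":[0,0,0,0,0,0,0,0]}' >/dev/null
python3 - <<'E'
from h import *
p=optics.grab_frame("wrist"); save(p,"w1"); W=cloud(p).reshape(-1,3)
s=(abs(W[:,0]-.549)<.15)&(abs(W[:,1]-.338)<.15)
for lo,hi in ((.003,.012),(.03,.05)):
    P=W[s&(W[:,2]>lo)&(W[:,2]<hi)]; r=cv2.minAreaRect((P[:,:2]*1000).astype(np.float32)); print(len(P),np.round(r[0],1),np.round(r[1],1),round(r[2],1),np.median(P[:,2]) if len(P) else 0)
togo(.549,.338,.012,-8.2)
E
```

```text
27327 [546.9 347.7] [279.5 299. ] 88.6 0.006878156972630356
1747 [548.8 338.9] [90.1 11.9] 81.7 0.040697793490328586
t 2.3 pos [0.5559 0.3344 0.1491] yaw -8.17 ydown [ 0.002 -0.002 -1.   ] open 0.996 F [ 1.2 -4.2  0. ] q6 0.51
tool shift mm [ -2.9 137.1  -7.7]
turn about tool y 0.0006
shift in target-yaw axes mm [ -2.6 137.1  -7.4] full rotvec [-0.002  0.001  0.002]
```

View pics/w1.png

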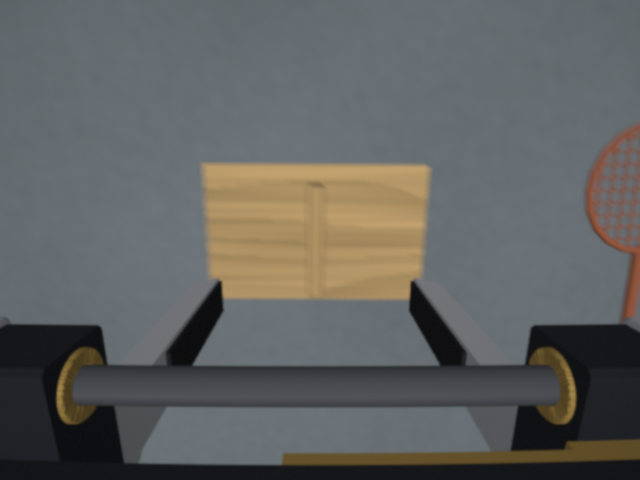

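The wrist view has the handle at (317,240), centred between the fingers at (220/412,300). Depth confirms it at (0.549, 0.339). I'll let the arm settle and read the pose again.

```bash
python3 -m crank '{"turn":[[0,0,0],[0,0,0]],"linear":[[0,15,0],[0,15,0]],"jaw":[0,0]}' >/dev/null; python3 -m crank '{"turn":[[0,0,0],[0,0,0]],"linear":[[0,0,0],[0,0,0]],"jaw":[0,0]}' >/dev/null;  python3 -c "
from h import *
togo(.549,.339,.012,-8.2)"
```

```text
t 2.63 pos [0.5496 0.34   0.1193] yaw -7.87 ydown [-0.002 -0.001 -1.   ] open 1.001 F [-0.3 -0.2  0.2] q6 0.52
tool shift mm [  1.  107.3  -0.3]
turn about tool y 0.0058
shift in target-yaw axes mm [  1.1 107.3  -0.5] full rotvec [0.002 0.006 0.001]
```

```bash
python3 -m crank '{"turn":[[0,0.006,0],[0,0,0],[0,0,0],[0,0,0],[0,0,0],[0,0,0],[0,0,0],[0,0,0]],"linear":[[0,20,0],[0,20,0],[0,20,0],[0,20,0],[0,15,0],[0,8,0],[0,4,0],[0,0,0]],"jaw":[0,0,0,0,0,0,0,0]}' 30; python3 -m crank '{"turn":[[0,0,0],[0,0,0],[0,0,0],[0,0,0],[0,0,0],[0,0,0],[0,0,0],[0,0,0]],"linear":[[0,0,0],[0,0,0],[0,0,0],[0,0,0],[0,0,0],[0,0,0],[0,0,0],[0,0,0]],"jaw":[1,1,1,1,1,1,1,1]}' 30
```

```text
time_s: 3.3
ee_pos: [0.5504, 0.3404, 0.0132]
tcp_rot: [[-0.143, -0.0, 0.99], [-0.99, -0.0, -0.143], [0.0, -1.0, -0.0]]
force: [0.9, -0.2, 0.3]
opening: 0.997
time_s: 3.97
ee_pos: [0.5505, 0.3402, 0.0133]
tcp_rot: [[-0.143, 0.0, 0.99], [-0.99, 0.0, -0.143], [-0.0, -1.0, 0.0]]
force: [0.2, -0.4, -0.2]
opening: 0.469
```

```bash
python3 -m crank '{"turn":[[0,0,0],[0,0,0],[0,0,0],[0,0,0],[0,0,0],[0,0,0],[0,0,0],[0,0,0]],"linear":[[0,0,0],[0,0,0],[0,0,0],[0,0,0],[0,0,0],[0,0,0],[0,0,0],[0,0,0]],"jaw":[1,1,1,1,1,1,1,1]}' 30;python3 -m crank '{"turn":[[0,0,0],[0,0,0],[0,0,0],[0,0,0],[0,0,0],[0,0,0],[0,0,0],[0,0,0]],"linear":[[0,-5,0],[0,-15,0],[0,-25,0],[0,-30,0],[0,-30,0],[0,-30,0],[0,-20,0],[0,-10,0]],"jaw":[1,1,1,1,1,1,1,1]}' 30; python3 -c "
from h import *
togo(.532,-.0428,.178,0.5)"
```

```text
time_s: 4.63
ee_pos: [0.5503, 0.3402, 0.0132]
tcp_rot: [[-0.143, -0.001, 0.99], [-0.99, -0.0, -0.143], [0.0, -1.0, -0.0]]
force: [-1.3, -0.3, 0.7]
opening: 0.126
time_s: 5.3
ee_pos: [0.5524, 0.3409, 0.1837]
tcp_rot: [[-0.143, 0.007, 0.99], [-0.99, 0.003, -0.143], [-0.004, -1.0, 0.006]]
force: [-0.3, 0.1, -2.2]
opening: 0.125
t 5.3 pos [0.5524 0.3409 0.1837] yaw -8.22 ydown [ 0.007  0.003 -1.   ] open 0.125 F [-0.3  0.1 -2.2] q6 0.52
tool shift mm [382.7   4.5  34.7]
turn about tool y -0.1521
shift in target-yaw axes mm [383.5   5.7 -23.7] full rotvec [-0.007 -0.152 -0.003]
```

```bash
python3 -m crank '{"turn":[[0,-0.076,0],[0,-0.076,0],[0,0,0],[0,0,0],[0,0,0],[0,0,0],[0,0,0],[0,0,0]],"linear":[[0,0,0],[0,0,0],[15,0,-1],[25,0,-1.5],[30,0,-2],[30,0,-2],[30,0,-2],[30,0,-2]],"jaw":[1,1,1,1,1,1,1,1]}' 30;python3 -m crank '{"turn":[[0,0,0],[0,0,0],[0,0,0],[0,0,0],[0,0,0],[0,0,0],[0,0,0],[0,0,0]],"linear":[[30,0,-2],[30,0,-2],[30,0,-2],[30,0,-1.5],[30,0,-1],[30,0,-1],[25,0,0],[15,0,0]],"jaw":[1,1,1,1,1,1,1,1]}' 30;  python3 -m crank '{"turn":[[0,0,0],[0,0,0],[0,0,0]],"linear":[[3,0,0],[0,0,0],[0,0,0]],"jaw":[1,1,1]}' 30; python3 - <<'E'
from h import *
p=optics.grab_frame("top"); save(p,"top1"); p=optics.grab_frame("scene"); save(p,"scene1")
a=cv2.imread("pics/top1.png")[120:340,230:470]; b=cv2.imread("pics/scene1.png")[60:360,150:450]
cv2.imwrite("pics/c1.png",np.hstack([cv2.resize(a,(400,366)),cv2.resize(b,(366,366))]))
togo(.532,-.0428,.0572,0.5)
E
```

```text
time_s: 5.97
ee_pos: [0.5403, 0.1779, 0.1776]
tcp_rot: [[0.007, -0.001, 1.0], [-1.0, -0.001, 0.007], [0.001, -1.0, -0.001]]
force: [-0.3, -0.0, -1.9]
opening: 0.126
time_s: 6.63
ee_pos: [0.5326, -0.0429, 0.1778]
tcp_rot: [[0.004, -0.001, 1.0], [-1.0, -0.001, 0.004], [0.001, -1.0, -0.001]]
force: [0.7, -0.6, -2.3]
opening: 0.123
time_s: 6.88
ee_pos: [0.5333, -0.0426, 0.178]
tcp_rot: [[0.008, -0.001, 1.0], [-1.0, 0.0, 0.008], [-0.0, -1.0, -0.001]]
force: [0.1, -0.3, -0.9]
opening: 0.128
t 6.98 pos [ 0.5335 -0.042   0.1781] yaw 0.54 ydown [-0.  0. -1.] open 0.122 F [-0.9  0.4 -2. ] q6 -0.3
tool shift mm [  0.9 120.9  -1.5]
turn about tool y 0.0007
shift in target-yaw axes mm [  0.8 120.9  -1.5] full rotvec [ 0.     0.001 -0.   ]
```

View pics/c1.png

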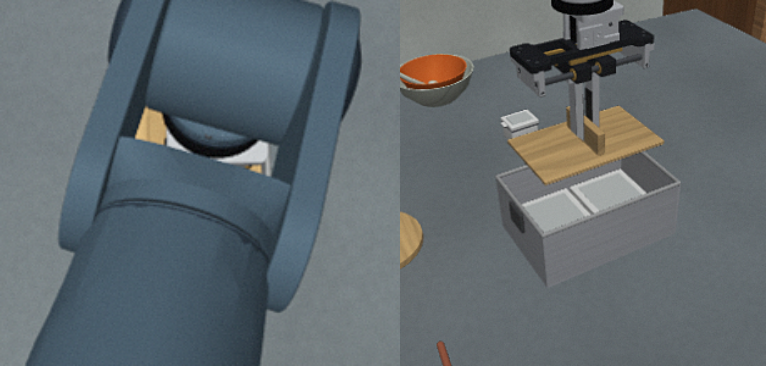

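The board hangs level and aligned above the box (right crop, about (590,145)). The top view is blocked by the arm. Lowering now.

```bash
python3 -m crank '{"turn":[[0,0,0],[0,0,0],[0,0,0],[0,0,0],[0,0,0],[0,0,0],[0,0,0],[0,0,0]],"linear":[[0,10,-1],[0,18,0],[0,18,0],[0,18,0],[0,18,0],[0,15,0],[0,10,0],[0,5,0]],"jaw":[1,1,1,1,1,1,1,1]}' 30;python3 -m crank '{"turn":[[0,0,0],[0,0,0],[0,0,0],[0,0,0],[0,0,0]],"linear":[[0,3,0],[0,2,0],[0,2,0],[0,1,0],[0,0,0]],"jaw":[1,1,1,1,1]}' 30
```

```text
time_s: 7.65
ee_pos: [0.5314, -0.042, 0.0641]
tcp_rot: [[0.009, -0.003, 1.0], [-1.0, 0.001, 0.009], [-0.001, -1.0, -0.003]]
force: [-0.5, 0.7, -1.1]
opening: 0.127
time_s: 8.07
ee_pos: [0.5331, -0.043, 0.0587]
tcp_rot: [[0.009, 0.001, 1.0], [-1.0, -0.0, 0.009], [0.0, -1.0, 0.001]]
force: [-0.6, -0.4, -2.0]
opening: 0.123
```

```bash
python3 -m crank '{"turn":[[0,0,0],[0,0,0],[0,0,0],[0,0,0]],"linear":[[0,0.8,0],[0,0.7,0],[0,0.5,0],[0,0,0]],"jaw":[1,1,1,1]}' 30
```

```text
time_s: 8.4
ee_pos: [0.5332, -0.0431, 0.0572]
tcp_rot: [[0.009, 0.0, 1.0], [-1.0, -0.0, 0.009], [0.0, -1.0, 0.0]]
force: [-2.8, 0.9, 4.9]
opening: 0.123
```

Contact shows as +5 N upward at the expected height. Releasing and rising.

```bash
python3 -m crank '{"turn":[[0,0,0],[0,0,0],[0,0,0],[0,0,0],[0,0,0],[0,0,0]],"linear":[[0,0,0],[0,0,0],[0,0,0],[0,0,0],[0,0,0],[0,0,0]],"jaw":[0.6,0.6,0.6,0.6,0.6,0.6]}' 30;python3 -m crank '{"turn":[[0,0,0],[0,0,0],[0,0,0],[0,0,0],[0,0,0],[0,0,0],[0,0,0],[0,0,0]],"linear":[[0,-5,0],[0,-10,0],[0,-20,0],[0,-25,0],[0,-25,0],[0,-25,0],[0,-20,0],[0,-10,0]],"jaw":[0.6,0.6,0.6,0.6,0.6,0.6,0.4,0]}' 30;python3 -c "
from h import *
togo(.5094,-.352,.15,-89.4)"
```

```text
time_s: 8.9
ee_pos: [0.5327, -0.0429, 0.0561]
tcp_rot: [[0.009, -0.0, 1.0], [-1.0, 0.0, 0.009], [-0.0, -1.0, -0.0]]
force: [0.6, -0.8, 0.4]
opening: 0.397
time_s: 9.57
ee_pos: [0.5344, -0.0434, 0.2006]
tcp_rot: [[0.009, 0.006, 1.0], [-1.0, -0.002, 0.009], [0.002, -1.0, 0.006]]
force: [-0.2, -0.3, 0.7]
opening: 0.508
t 9.57 pos [ 0.5344 -0.0434  0.2006] yaw 0.5 ydown [ 0.006 -0.002 -1.   ] open 0.508 F [-0.2 -0.3  0.7] q6 -0.3
tool shift mm [308.3  51.  -27.9]
turn about tool y 1.569
shift in target-yaw axes mm [ 28.2  50.6 308.4] full rotvec [-0.006  1.569 -0.003]
```

```bash
python3 -m crank '{"turn":[[0,0,0],[0,0,0],[0,0,0],[0,0,0],[0,0,0],[0,0,0],[0,0,0],[0,0,0]],"linear":[[20,0,-2],[35,0,-3],[35,0,-3],[35,0,-3],[35,0,-3],[35,0,-3],[35,0,-3],[35,0,-3]],"jaw":[0,0,0,0,0,0,0,0]}' 30 >/dev/null;python3 -m crank '{"turn":[[0,0,0],[0,0,0],[0,0.12,0],[0,0.12,0],[0,0.12,0],[0,0.12,0],[0,0.12,0],[0,0.12,0]],"linear":[[28,0,-1],[15,0,0],[0,5,0],[0,5,0],[0,5,0],[0,5,0],[0,5,0],[0,5,0]],"jaw":[0,0,0,0,0,0,0,0]}' 30 >/dev/null
python3 -m crank '{"turn":[[0,0.12,0],[0,0.12,0],[0,0.12,0],[0,0.12,0],[0,0.12,0],[0,0.12,0],[0,0.12,0],[0,0,0]],"linear":[[0,5,0],[0,5,0],[0,5,0],[0,0,0],[0,0,0],[0,0,0],[0,0,0],[0,0,0]],"jaw":[0,0,0,0,0,0,0,0]}' 30 >/dev/null
python3 - <<'E'
from h import *
p=optics.grab_frame("wrist"); save(p,"w2"); W=cloud(p).reshape(-1,3)
s=(abs(W[:,0]-.509)<.06)&(abs(W[:,1]+.352)<.06)&(W[:,2]>.038)&(W[:,2]<.055)
P=W[s]; r=cv2.minAreaRect((P[:,:2]*1000).astype(np.float32)); print(len(P),np.round(r[0],1),np.round(r[1],1),round(r[2],1),np.median(P[:,2]))
togo(.5094,-.352,.012,-89.4)
p=optics.grab_frame("top"); save(p,"top2"); T=cloud(p); np.save("top2.npy",T)
a=cv2.imread("pics/w2.png"); b=cv2.imread("pics/top2.png")
cv2.imwrite("pics/c2.png",np.hstack([cv2.resize(a,(400,300)),cv2.resize(b,(400,300))]))
E
```

```text
4956 [ 511.9 -352.4] [67.2 49.6] 2.0 0.04583005937068813
t 11.62 pos [ 0.5115 -0.3504  0.1512] yaw -88.71 ydown [-0.     0.001 -1.   ] open 1.0 F [ 0.4 -0.1  0.5] q6 0.76
tool shift mm [  2.1 139.2   1.6]
turn about tool y 0.0121
shift in target-yaw axes mm [  2.2 139.2   1.6] full rotvec [0.001 0.012 0.   ]
```

View pics/c2.png

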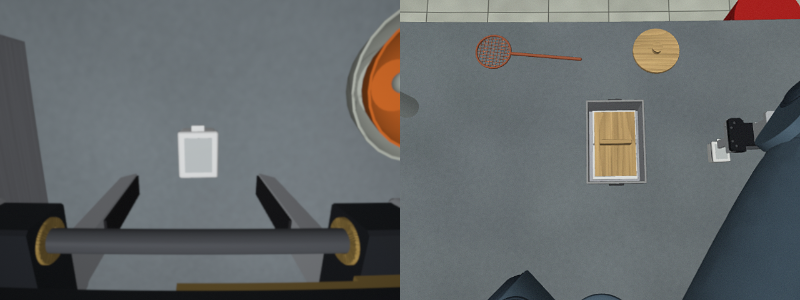

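The wrist crop shows the tub at (198,155), centred between the fingers. The top crop shows the board flat in the box, with its handle at (614,141). I'll descend on the tub and measure the board.

```bash
python3 -m crank '{"turn":[[0,0,0],[0,0,0],[0,0,0],[0,0,0],[0,0,0],[0,0,0],[0,0,0],[0,0,0]],"linear":[[2,15,1],[0,25,0],[0,25,0],[0,25,0],[0,20,0],[0,15,0],[0,9,0],[0,4,0]],"jaw":[0,0,0,0,0,0,0,0]}' 15; python3 -m crank '{"turn":[[0,0,0],[0,0,0],[0,0,0],[0,0,0],[0,0,0],[0,0,0],[0,0,0],[0,0,0]],"linear":[[0,0,0],[0,0,0],[0,0,0],[0,0,0],[0,0,0],[0,0,0],[0,0,0],[0,0,0]],"jaw":[1,1,1,1,1,1,1,1]}' 15;  python3 -m crank '{"turn":[[0,0,0],[0,0,0],[0,0,0],[0,0,0]],"linear":[[0,0,0],[0,0,0],[0,0,0],[0,0,0]],"jaw":[1,1,1,1]}' 15
python3 - <<'E'
from h import *
W=np.load("top2.npy"); P=W[140:310,280,:]; 
def rect(zlo,zhi,n):
    P=W[140:310,280:410].reshape(-1,3); P=P[(P[:,2]>zlo)&(P[:,2]<zhi)]
    r=cv2.minAreaRect((P[:,:2]*1000).astype(np.float32)); print(n,len(P),np.round(r[0],1),np.round(r[1],1),round(r[2],1),np.round(np.median(P[:,2]),4))
rect(.075,.09,"handle"); rect(.096,.115,"rim"); rect(.0475,.054,"plate")
E
```

```text
time_s: 12.33
ee_pos: [0.5088, -0.3513, 0.0117]
tcp_rot: [[-1.0, -0.002, 0.021], [-0.021, 0.002, -1.0], [0.002, -1.0, -0.002]]
force: [-0.2, -0.0, 0.6]
opening: 1.0
time_s: 13.0
ee_pos: [0.5096, -0.3522, 0.0136]
tcp_rot: [[-1.0, 0.0, 0.019], [-0.019, -0.0, -1.0], [-0.0, -1.0, 0.0]]
force: [-0.5, -0.0, 2.2]
opening: 0.532
time_s: 13.33
ee_pos: [0.5096, -0.3522, 0.0136]
tcp_rot: [[-1.0, 0.0, 0.019], [-0.019, -0.0, -1.0], [-0.0, -1.0, 0.0]]
force: [-0.4, 1.1, 3.0]
opening: 0.533
handle 779 [529.  -46.1] [232.3 150.2] 1.6 0.0834
rim 1547 [531.5 -42.8] [238.7 162. ] 0.4 0.1023
plate 6174 [530.6 -41.6] [227.  155.3] 0.4 0.05
```

```bash
python3 -m crank '{"turn":[[0,0,0],[0,0,0],[0,0,0],[0,0,0],[0,0,0],[0,0,0],[0,0,0],[0,0,0]],"linear":[[0,-6,0],[0,-18,0],[0,-28,0],[0,-32,0],[0,-32,0],[0,-30,0],[0,-20,0],[0,-10,0]],"jaw":[1,1,1,1,1,1,1,1]}' 15;python3 -m crank '{"turn":[[0,0,0],[0,0,0],[0,0,0],[0,0,0],[0,0,0],[0,0,0],[0,0,0],[0,0,0]],"linear":[[1,0,-12],[2,0,-24],[2,0,-30],[2,0,-30],[2,0,-30],[2,0,-30],[2,0,-30],[2,0,-30]],"jaw":[1,1,1,1,1,1,1,1]}' 15;python3 -m crank '{"turn":[[0,0,0],[0,0,0],[0,0,0],[0,0,0],[0,0,0],[0,0,0],[0,0,0]],"linear":[[2,0,-30],[2,0,-30],[2,0,-22],[2,0,-12],[1,0,0],[0,0,0],[0,0,0]],"jaw":[1,1,1,1,1,1,1]}' 15
python3 - <<'E'
from h import *
p=optics.grab_frame("wrist"); save(p,"w3"); W=cloud(p).reshape(-1,3)
W=W[(W[:,0]>.4)&(W[:,0]<.66)&(W[:,1]>-.13)&(W[:,1]<.05)]
def rect(zlo,zhi,n):
    P=W[(W[:,2]>zlo)&(W[:,2]<zhi)]
    if len(P): print(n,len(P),np.round(P.min(0),3),np.round(P.max(0),3),np.round(np.median(P,0),4))
Q=W; m=abs(Q[:,1]+.043)<.04; W=W[m]; rect(.080,.088,"handle"); W=Q; rect(.098,.112,"rim"); rect(.047,.053,"plate")
togo(.482,-.043,.0636)
E
```

```text
time_s: 14.0
ee_pos: [0.5104, -0.3533, 0.193]
tcp_rot: [[-1.0, 0.004, 0.019], [-0.019, -0.004, -1.0], [-0.004, -1.0, 0.004]]
force: [0.2, 0.7, -1.6]
opening: 0.526
time_s: 14.67
ee_pos: [0.4883, -0.1338, 0.1865]
tcp_rot: [[-1.0, -0.004, 0.019], [-0.019, 0.002, -1.0], [0.004, -1.0, -0.002]]
force: [-0.1, 0.7, -1.4]
opening: 0.534
time_s: 15.25
ee_pos: [0.4792, -0.0434, 0.1887]
tcp_rot: [[-1.0, -0.001, 0.019], [-0.019, -0.0, -1.0], [0.001, -1.0, 0.0]]
force: [0.4, 0.2, -0.5]
opening: 0.531
handle 2328 [ 0.527 -0.083  0.08 ] [ 0.644 -0.003  0.088] [ 0.5352 -0.0435  0.0846]
rim 6438 [ 0.417 -0.126  0.098] [0.645 0.038 0.106] [ 0.5593 -0.0628  0.1032]
plate 28629 [ 0.42  -0.121  0.047] [0.644 0.033 0.053] [ 0.5621 -0.0441  0.0509]
t 15.3 pos [ 0.4794 -0.0437  0.1889] yaw -88.97 ydown [-0.001 -0.    -1.   ] open 0.532 F [-0.5  0.4 -0.8] q6 1.23
tool shift mm [ -2.7 125.3  -0.6]
```

View pics/w3.png

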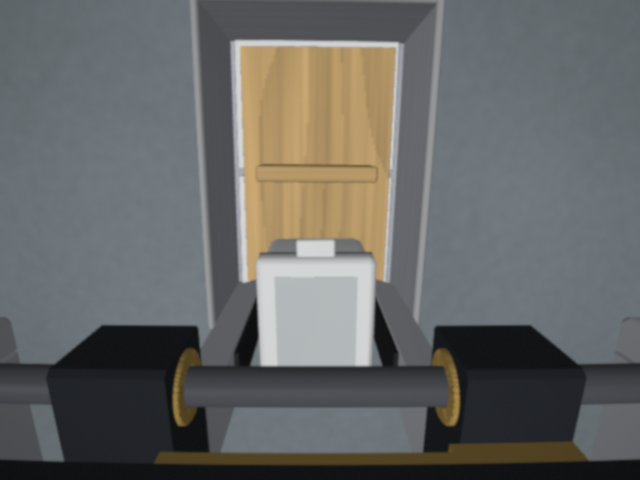

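The wrist view shows the tub held upright at (316,310), in line with the box, and the handle at (317,173), near face x≈0.527. The tub will span 0.45–0.51 in x, so it clears the handle.

```bash
python3 -m crank '{"turn":[[0,0,0],[0,0,0],[0,0,0],[0,0,0],[0,0,0],[0,0,0],[0,0,0],[0,0,0]],"linear":[[-1,10,0],[0,18,0],[0,18,0],[0,18,0],[0,18,0],[0,17,0],[0,11,0],[0,5,0]],"jaw":[1,1,1,1,1,1,1,1]}' 15;python3 -m crank '{"turn":[[0,0,0],[0,0,0],[0,0,0],[0,0,0],[0,0,0],[0,0,0],[0,0,0]],"linear":[[0,3,0],[0,2,0],[0,2,0],[0,1,0],[0,1,0],[0,0,0],[0,0,0]],"jaw":[1,1,1,1,1,1,1]}' 15
```

```text
time_s: 15.97
ee_pos: [0.4791, -0.0429, 0.0719]
tcp_rot: [[-1.0, -0.004, 0.018], [-0.018, 0.001, -1.0], [0.004, -1.0, -0.001]]
force: [0.1, 1.6, -1.5]
opening: 0.526
time_s: 16.55
ee_pos: [0.4807, -0.0427, 0.0656]
tcp_rot: [[-1.0, 0.001, 0.019], [-0.019, -0.0, -1.0], [-0.001, -1.0, 0.0]]
force: [0.2, 0.9, -1.0]
opening: 0.527
```

```bash
python3 -m crank '{"turn":[[0,0,0],[0,0,0],[0,0,0],[0,0,0]],"linear":[[0,0.8,0],[0,0.7,0],[0,0.5,0],[0,0,0]],"jaw":[1,1,1,1]}' 15
```

```text
time_s: 16.88
ee_pos: [0.4805, -0.0427, 0.0636]
tcp_rot: [[-1.0, 0.0, 0.019], [-0.019, -0.0, -1.0], [-0.0, -1.0, 0.0]]
force: [-0.3, -0.0, 2.1]
opening: 0.532
```

Contact shows as +2 N upward at the expected height. I'll release partway and rise.

```bash
python3 -m crank '{"turn":[[0,0,0],[0,0,0],[0,0,0],[0,0,0],[0,0,0]],"linear":[[0,0,0],[0,0,0],[0,0,0],[0,0,0],[0,0,0]],"jaw":[0.25,0.25,0.25,0.25,0.25]}' 15;python3 -m crank '{"turn":[[0,0,0],[0,0,0],[0,0,0],[0,0,0],[0,0,0],[0,0,0],[0,0,0],[0,0,0]],"linear":[[0,-5,0],[0,-10,0],[0,-18,0],[0,-25,0],[0,-28,0],[0,-28,0],[0,-20,0],[0,-10,0]],"jaw":[0.25,0.25,0.25,0.25,0.25,0.25,0.25,0.25]}' 15;python3 -m crank '{"turn":[[0,0,0],[0,0,0],[0,0,0],[0,0,0],[0,0,0],[0,0,0],[0,0,0],[0,0,0]],"linear":[[0,0,15],[0,0,30],[0,0,35],[0,0,35],[0,0,35],[0,0,35],[0,0,25],[0,0,10]],"jaw":[0,0,0,0,0,0,0,0]}' 15
python3 - <<'E'
from h import *
p=optics.grab_frame("top"); save(p,"t4"); W=cloud(p)
for n,lo,hi in (("rim",.098,.112),("tub",.090,.0975),("hand+",.08,.0885)):
    P=W[140:310,280:410].reshape(-1,3); P=P[(P[:,2]>lo)&(P[:,2]<hi)]
    if n!="rim": P=P[(abs(P[:,1]+.043)<.055)&(P[:,0]>.44)&(P[:,0]<.62)]
    if len(P): r=cv2.minAreaRect((P[:,:2]*1000).astype(np.float32)); print(n,len(P),np.round(r[0],1),np.round(r[1],1),round(r[2],1),np.round(np.median(P[:,2]),4),P[:,2].std())
q=optics.grab_frame("scene"); save(q,"s4")
a=cv2.imread("pics/t4.png")[130:330,240:440]; b=cv2.imread("pics/s4.png")[140:310,200:400]
cv2.imwrite("pics/c4.png",np.hstack([cv2.resize(a,(390,390)),cv2.resize(b,(400,390))]))
E
```

```text
time_s: 17.3
ee_pos: [0.4804, -0.0427, 0.0632]
tcp_rot: [[-1.0, -0.0, 0.019], [-0.019, -0.0, -1.0], [0.0, -1.0, 0.0]]
force: [0.2, -0.8, 0.2]
opening: 0.749
time_s: 17.97
ee_pos: [0.4821, -0.0432, 0.2117]
tcp_rot: [[-1.0, 0.006, 0.019], [-0.019, -0.002, -1.0], [-0.006, -1.0, 0.002]]
force: [-0.0, 0.0, 0.6]
opening: 0.75
time_s: 18.63
ee_pos: [0.4841, -0.2655, 0.207]
tcp_rot: [[-1.0, -0.001, 0.016], [-0.016, -0.0, -1.0], [0.001, -1.0, 0.0]]
force: [0.4, 0.1, -0.6]
opening: 0.997
rim 1535 [532.3 -42.8] [232. 162.] 0.3 0.1022 0.0014514621828343494
tub 1024 [483.1 -43.5] [67.2 50. ] 1.4 0.0947 0.0013978087488481423
hand+ 351 [494.4 -43.7] [89.4 90. ] 89.6 0.0838 0.0014080331914731578
```

View pics/c4.png

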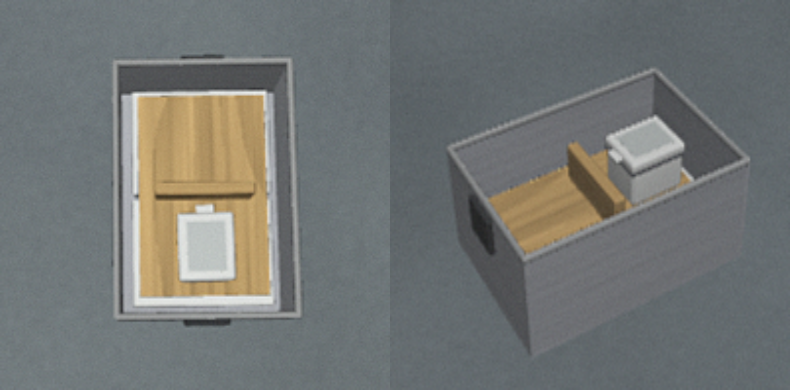

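Both crops show the board flat with its handle up, at (204,188) in the top crop. The tub stands upright beside it at (206,245), top at 94.7 mm against 95 expected, and the box has not moved. I'll hand it in.

```bash
python3 -c "
from bench import manip
print(manip.job_done())"
```

```text
the job is handed in; nothing more can be done
None
```

I laid the divider board flat in the lunch box with its handle up, then set the snack tub upright on it, on the robot's side of the handle. I lowered each to light contact (about 5 N and 2 N) before opening the fingers. The job went in at about 19 s of the 61 s allowed; the hand-in gives no verdict.

**Last checks:**
- **Board:** handle top at about 84 mm, as expected for a board on the packed tubs. When I released it, it was about 1 mm from the box's centre.
- **Tub:** lid at 94.7 mm (95 expected), about 49 mm from the box's centre along the long side and 1 mm across.
- **Box:** rim centre within about 1 mm of where it started.
- **Arm:** clear of everything, with the fingers open.

**Checks that failed:** the spotter did not find the divider in the first picture, and I used depth instead. After the board went in, rectangle fits from the top camera for the board and its handle picked up box surfaces as well, so I did not use them. The board's position comes from the release pose, the wrist depth view and the final pictures.

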